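Drive a proud pin home with the bench spring striker

TASK

Drive the proud pin of the little hinge block home with the spring striker: first slide the block along its channel until it is fully against the end stop, then draw the striker back by its knob until the catch holds it by itself, without hauling it hard into the rubber end bumper, let go of the knob, and press the trip pad right down so that the striker fires and knocks the pin in. Do not push the pin in by hand or with the knob, and leave the other things on the bench alone.

Things in the scene. Friction and masses are not known exactly. Their poses are not given: they have to be found in the camera images.
- tester: Spring striker tool bolted to the bench: grey base plate 262x76x12 mm. Origin: on the bench top, under the striker's axis; +x: the way it fires; z up. The striker rod runs along x, 38 mm above the bench. Aluminium spring housing (54 mm high) at x 22..50, slotted guide (44 mm high) at x -50..22. Cross channel for the work at x = 88, along y, open at -y, steel anvil (46 mm high) behind it.
- nest (a point): Point on the channel floor (tester x 88, y 0, z 12 mm) where the centre of the block's underside comes when the block is fully against the end stop. Axes as the tester's. The floor runs from y -88 to the stop's face at y +18 (stop 34 mm high above the bench). Low lips (20 mm high) at x 62..69 and 107..114 guide the block; anvil at x 107..120, y -17..26.
- pin_block: Loose aluminium block, 36x36x40 mm high, 0.14-0.28 kg, standing in the channel 40 to 65 mm short of the end stop, with 1 mm play to each lip; it slides along the tester's +y. Origin: centre of its underside; axes as the tester's. A steel pin 8 mm thick stands 6 mm proud of its -x face, 26 mm above its underside.
- pin (a joint): How far the pin has been driven into the block: 0 = 6 mm proud, 0.006 = flush. Tight: it needs about 3 N.
- knob (a point): Point in the middle of the striker's upright black knob, 17 mm in diameter, 59 to 88 mm above the bench (this point: 74 mm) on a 10 mm post. It moves with the striker, at the tester's x = -(striker's value).
- striker (a joint): How far the striker is drawn back to the tester's -x (m); 0 = at rest. Its spring pulls back with 0.4 N per mm. The catch drops in behind the lug of the sleeve on its rod at some draw between 0.026 and 0.039, not reported (the sleeve is clamped elsewhere on the rod each time); lifting the catch on the way costs up to 3 N more. Caught, the striker stays back by itself.
- bumper_face (a point): Centre of the front face of the rubber end bumper, a 12 mm disc on the catch block behind the striker's rod. The rod's end meets it 1 to 3 mm after the catch has dropped; from there the pull climbs by a further 3 N per mm of squeeze. Squeezing it more than 3 mm (9 N) is hauling hard.
- trip_pad (a point): Centre of the top of the trip lever's dark ribbed pad when up: 26x22 mm, at the tester's x = -133 mm, 64 mm above the bench. The lever is sprung. Pressed down it lifts the catch: a cocked striker fires when the pad is some 7 mm down, with 2 to 6 N on it; the pad stops 13 mm down; pressed through in one go it fires best. It dips 6 mm by itself while the lug passes under the catch.
- solder_spool: Bystander: white spool of solder, 51 mm, 34 mm high, on the bench behind and to the right of the tool. Origin: centre of its underside.
- kapton_roll: Bystander: amber tape roll, 68 mm, 12 mm high, on the bench behind and to the right of the tool. Origin: centre of its underside.
- side_cutters: Bystander: side cutters, 126 mm long. Origin: centre of its underside.
- screw_dish: Bystander: white screw dish, 72 mm, 14 mm high. Origin: centre of its underside.
- tweezers_b: Bystander: steel tweezers, 141 mm long, lying beside the tool. Origin: centre of its underside.
- phone_6: Bystander: phone lying flat, 140x70x7 mm. Origin: centre of its underside.
There are look-alikes about, which are no part of the job. What is shaped like the pin_block but orange is not meant.

How it is judged:
By the outcome, as a careful person would: the job done as asked, in the order asked, and still so for the second after the job is handed in, with the robot touching nothing.
It also fails if it takes over 72 s, if anything falls off the work surface, if the arm or the gripper's body presses on something with over 40 N, if the wrist force passes 120 N, or if a joint passes its speed limit or range.

ROBOT

A 6-joint arm with a two-finger parallel gripper is mounted at the origin on a cart in front of the work surface, level with it; the furniture and walls round the work are solid. World frame = base frame: x ahead of the robot, y to its left, z up, the work surface at z = 0. Lengths are in m, angles in rad, forces in N, time in s.
With the tool pointing down it reaches from about 0.35 to 0.925 m from the base axis. Payload 6.4 kg.
Tool frame: the origin (TCP) lies midway between the tips of the shut fingers; the grasp point (between the pads) lies 19 mm behind it; z points along the fingers, y is the direction in which the jaws open and shut (so a half turn about z gives the same grasp; the last joint's range is limited). The gripper opens to 94 mm and grips with 3 to 60 N. Pads are 16 mm wide; open, the fingers measure 119 mm over their backs; the gripper's body (75 mm by 177 mm) begins 78 mm behind the grasp point.
Start: joints at [1.003, 0.245, 1.558, -0, 1.339, -0.174], TCP at [0.249, 0.6, 0.205] pointing down, gripper open.
Joint ranges: [-3.13, 3.13], [-1.02, 2.26], [0.13, 2.54], [-0.95, 4.09], [0.21, 2.88], [-2.74, 2.74]. Speed limits (rad/s): [2.57, 2.57, 3.14, 3.14, 3.14, 3.14].

INTERFACE

Orientations are given as a unit quaternion [x, y, z, w].
In Python, from workcell import robot gives the robot as it stands.
- The arm moves only by the tool arm_command, never from a script. Its argument "commands" is a list of rows, each a list of 5 numbers: the shift along the tool's x, y, z normalised to -1 to 1, where 1 is 0.04 m, then the turn about the tool's z normalised to -1 to 1, where 1 is 180 degrees, then the closure in counts, from 0 (fully open) to 255 (shut). In form: [[dx, dy, dz, yaw, gripper], ...]. A call has 1 to 10 rows; each row shifts and turns the commanded pose from where the row before left it, along the tool's axes as they then stand; what a row does not reach is not made up. A row lasts 1/8 s, in which the tool goes at most 62.5 mm and 10.7 degrees, less where a joint would pass 70% of its speed; a pose out of reach is approached as far as the arm can. A call with a number of a shift or a turn outside -1 to 1 is refused whole. A call with a gripper value outside its range is refused whole. The fingers move at their own pace and stop on an object; "force" is the grip in N (left out, the last holds). Time passes only in rows, so rows that do not move let the fingers close. It gives the time, the measured TCP pose, the force and the opening at its end, in the units of the state.
- robot.state(): the state, without advancing time (a new reading comes with each control period).
- robot.camera(name): name is "scene" or "top" or "wrist"; returns (picture, depth): 480x640x3 uint8, blue, green, red; 480x640 float32, m along the optical axis (not along the pixel's ray), 0 where there is no reading.
- robot.camera_model(name): a dict with "fx", "fy", "cx", "cy" (pixels), "pose" (4x4, takes a point from camera to world coordinates); the wrist camera has in their place "T_tool_cam" (4x4, takes a point from camera to tool coordinates, whose origin is the TCP and whose axes are the flange's). Camera axes: x right, y down, z forward; pixel columns grow to the right and rows downward; lengths in m; the calibration is good to about 2 mm. A picture is of the moment at which its call begins: read the wrist's pose just before it. camera_model takes no time and is no camera call.
- robot.finish_job(): hands the job in, once; it reports no verdict.
Trained networks look in the newest picture that a camera, given by its name, has taken for a name from the list of things; names that differ only in an ending like _2 or _b are one class to them, and where a whole thing is asked for, a point or a joint stands for the part that bears it (a point fixed in the world has none). Each returns a list of dicts, best first, with "conf" (0 to 1); they miss things now and then, are a little off and sometimes report something else, mostly with a low value. They report only what shows in the picture. A call takes as long as a camera call. They do not tell look-alikes from the thing itself.
- robot.regions_of(camera, label): "mask" (480x640 bool, what is visible of it).
- robot.tip_of(camera, label): "at" ([x, y, z] in m, in world coordinates, good to about 4 mm: a listed point, or the origin of a listed thing).
The state is a dict: "clock": time; "qpos": joint angles; "joint_vel": joint speeds; "joint_efforts": joint torques, N m; "position": TCP position; "tcp_rot": TCP orientation; "ft_force": force on the tool from outside, world axes, zero at the start; "moment": the same for the moment, N m; "gripper_width": opening from 0.0 (shut) to 1.0 (fully open).
Only numpy, scipy, OpenCV 4.12 (cv2) and the standard library are available. Lean on these libraries where they do the work, as an engineer would, in place of code of your own. Each camera call takes 0.05 s, during which the arm holds its last target.

## Working session

There is one attempt and no reset: what is moved stays moved. The work goes in short steps, Python scripts to look and compute and a tool call to move; the robot and the scene stay as the last step left them, time stands still between calls to the robot, and variables do not carry over. Pictures are saved under pics/ and viewed, and the job is handed in when it is done.

Besides the shell and the picture viewer there is one more tool, called in YAML: its name, and indented under it one key for each argument. arm_command: Moves the arm, as the interface text tells. Scaled input: -1 to 1 covers 0.04 m each way for a shift and 180 degrees each way for a turn. Its arguments: {"type":"object","properties":{"commands":{"type":"array"},"force":{"type":"number"}},"required":["commands"]}

```bash
mkdir -p pics; ls; python3 - <<'E'
from workcell import robot
import cv2
print(robot.state())
for n in ("scene","top"):
    p,d=robot.camera(n); cv2.imwrite(f"pics/{n}0.png",p)
    m=robot.camera_model(n); print(n,m)
    for l in ("tester","pin_block","knob","trip_pad","nest","bumper_face"):
        print(n,l,[(r["conf"],[round(float(v),4) for v in r["at"]]) for r in robot.tip_of(n,l)][:4])
E
```

```text
pics
{'clock': 0.0, 'qpos': array([ 1.00291360e+00,  2.45797140e-01,  1.55900699e+00, -1.14522507e-05,
        1.33870263e+00, -1.74131109e-01]), 'joint_vel': array([-0.0012419 , -0.00011102, -0.00014202, -0.00072933,  0.00116719,
       -0.00095374]), 'joint_efforts': array([ 1.17378731e-03, -4.15828300e+01, -3.14598978e+01,  6.85558026e-02,
        3.31863714e-02, -1.28049587e-04]), 'position': array([0.24906279, 0.59973635, 0.20435998]), 'tcp_rot': array([ 1.95605066e-01,  9.80682284e-01, -8.93957570e-04, -3.41791115e-04]), 'ft_force': array([-0.01795377,  0.23450262,  0.19563615]), 'moment': array([ 0.01953599, -0.01951207,  0.00831584]), 'gripper_width': 1.0016727503408804}
scene {'fx': 509.77550497553676, 'fy': 509.77550497553676, 'cx': 318.7824467591657, 'cy': 235.23671363188183, 'pose': array([[ 0.51418921, -0.44703909,  0.73196004, -0.26471053],
       [-0.85765902, -0.27349205,  0.43545735, -0.51365689],
       [ 0.0055188 , -0.85167961, -0.52403377,  0.66929747],
       [ 0.        ,  0.        ,  0.        ,  1.        ]])}
scene tester [(0.82, [0.5278, -0.1838, -0.0001])
[... 339 characters left out ...]
19, 'cx': 314.1980639519487, 'cy': 248.34374005316056, 'pose': array([[ 0.00103228, -0.98854666,  0.150912  ,  0.42581254],
       [-0.99965327,  0.00295057,  0.02616559, -0.0324231 ],
       [-0.02631119, -0.15088669, -0.98820085,  1.01805242],
       [ 0.        ,  0.        ,  0.        ,  1.        ]])}
top tester [(0.96, [0.5256, -0.1844, 0.0002]), (0.37, [0.4149, 0.1604, 0.0004])]
top pin_block [(0.89, [0.4457, -0.1216, 0.0108]), (0.73, [0.453, -0.3263, 0.0036]), (0.72, [0.7493, -0.2309, -0.0012])]
top knob [(0.63, [0.524, -0.1864, 0.0733]), (0.18, [0.3803, 0.3009, -0.0004])]
top trip_pad [(0.68, [0.6598, -0.204, 0.0684])]
top nest []
top bumper_face [(0.56, [0.6111, -0.1935, 0.0375])]
```

View pics/scene0.png

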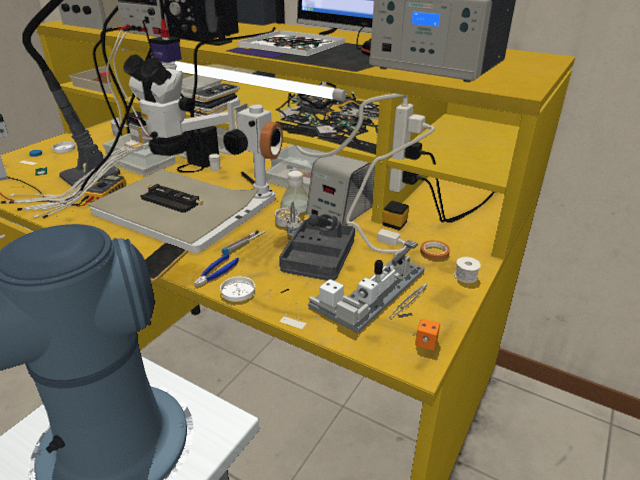

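View pics/top0.png

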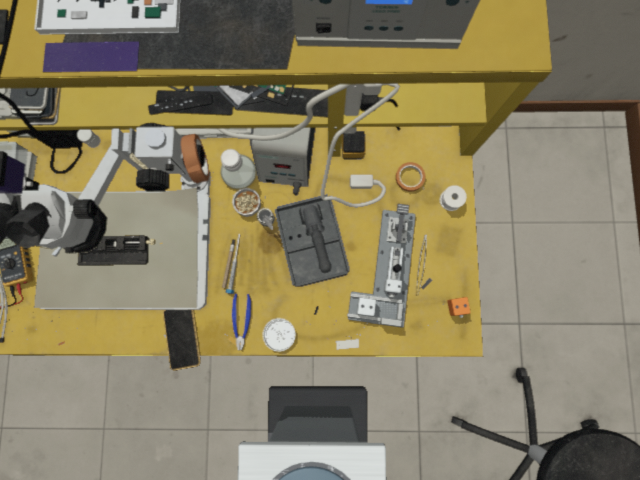

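```bash
cat > h.py <<'E'
from workcell import robot
import numpy as np, cv2
def cloud(n,d,T=None):
    m=robot.camera_model(n); v,u=np.mgrid[0:480,0:640]
    P=np.stack([(u-m["cx"])/m["fx"]*d,(v-m["cy"])/m["fy"]*d,d,np.ones_like(d)],-1)
    T=m["pose"] if T is None else T
    W=(P@T.T)[...,:3]; W[d<=0]=np.nan
    return W
E
python3 - <<'E'
from h import *
ims=[]
p,d=robot.camera("top"); W=cloud("top",d)
ps,ds=robot.camera("scene"); S=cloud("scene",ds)
c=cv2.resize(p[180:350,320:490],None,fx=3,fy=3,interpolation=cv2.INTER_CUBIC); cv2.imwrite("pics/ctop.png",c)
c=cv2.resize(ps[230:350,270:450],None,fx=4,fy=4,interpolation=cv2.INTER_CUBIC); cv2.imwrite("pics/csc.png",c)
# max height on 3cm grid
for name,X in(("top",W),("scene",S)):
    X=X.reshape(-1,3); X=X[~np.isnan(X[:,0])]
    print(name, "rows x .35...95 ; cols y .1..-.4")
    for x in np.arange(.35,.95,.04):
        print(f"{x:.2f}",[ (lambda q:int(1000*q[:,2].max()) if len(q) else -1)(X[(abs(X[:,0]-x)<.02)&(abs(X[:,1]-y)<.02)]) for y in np.arange(.1,-.42,-.04)])
E
```

```text
top rows x .35...95 ; cols y .1..-.4
0.35 [16, 15, 3, 3, 4, 4, 6, 4, 6, 3, 3, 5, 4]
0.39 [16, 17, 16, 4, 5, 5, 12, 47, 13, 6, 4, 4, 4]
0.43 [16, 16, 5, 4, 5, 56, 54, 48, 15, 5, 43, 43, 6]
0.47 [4, 5, 4, 5, 4, 55, 55, 56, 15, 4, 43, 43, 4]
0.51 [5, 40, 40, 154, 148, 37, 16, 90, 15, 8, 6, 3, 3]
0.55 [4, 40, 18, 149, 141, 39, 16, 88, 43, 11, 4, 4, 5]
0.59 [110, 114, 92, 122, 40, 4, 15, 59, 44, 12, 6, 4, 3]
0.63 [115, 116, 99, 101, 39, 4, 12, 64, 63, 6, 4, 4, 4]
0.67 [39, 41, 77, 77, 59, 27, 12, 67, 68, 4, 37, 38, 6]
0.71 [5, 32, 38, 122, 55, 25, 25, 13, 15, 15, 37, 38, 5]
0.75 [143, 144, 257, 264, 191, 27, 25, 14, 15, 15, 5, 4, 5]
0.79 [381, 381, 380, 378, 378, 379, 378, 378, 377, 378, 378, 378, 378]
0.83 [381, 382, 482, 487, 490, 493, 493, 493, 492, 378, 378, 378, 379]
0.87 [381, 381, 381, 225, -1, 2, 183, 183, 183, 378, 378, 379, 379]
0.91 [382, 382, 381, -1, -1, -1, -1, -1, -1, 377, 378, 379, 377]
scene rows x .35...95 ; cols y .1..-.4
0.35 [15, 14, 4, 2, 2, 3, 3, 2, 3, 2, 3, 2, 2]
0.39 [15, 15, 14, 3, 3, 3, 46, 47, 13, 2, 2, 3, 2]
0.43 [14, 14, 2, 3, 3, 53, 54, 47, 34, 2, 42, 42, 2]
0.47 [3, 2, 38, 2, 3, 53, 53, 56, 29, 5, 41, 41, 1]
0.51 [2, 38, 38, 152, 146, 38, 13, 88, 14, 8, 2, 2, 2]
0.55 [2, 38, 37, 145, 137, 37, 10, 86, 44, 9, 3, 2, 2]
0.59 [114, 115, 72, 117, 39, 2, 11, 58, 48, 8, 3, 3, 1]
0.63 [114, 38, 98, 101, 39, 2, 12, 64, 64, 7, 3, 3, 2]
0.67 [37, 39, 68, 76, 57, 25, 10, 66, 67, 3, 35, 37, 2]
0.71 [2, -743, 33, 126, 123, 24, 22, 12, 14, 12, 35, 36, 2]
0.75 [143, 203, 263, 304, 193, 24, 24, 13, 13, 13, 1, 2, 2]
0.79 [378, 379, 379, 376, 376, 377, 376, 376, 376, 376, 376, 376, 376]
0.83 [379, 379, 524, 527, 530, 532, 535, 538, 540, 377, 376, 377, 377]
0.87 [379, 379, 379, 379, 376, 376, 376, 376, 539, 376, 376, 377, 376]
0.91 [379, 379, 232, -741, 311, 180, 182, 181, 534, 376, 376, 376, 376]
```

View pics/ctop.png

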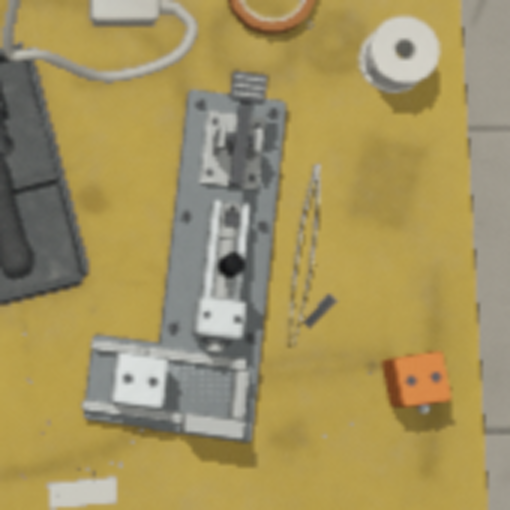

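View pics/csc.png

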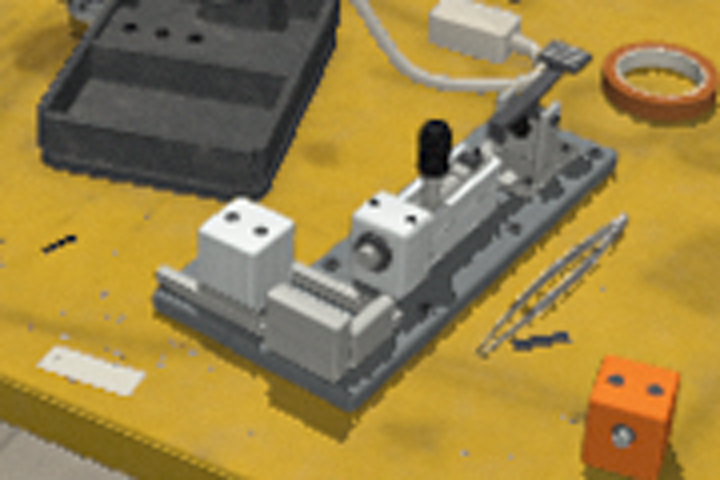

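```bash
python3 - <<'E'
from h import *
p,d=robot.camera("top"); W=cloud("top",d)
ps,ds=robot.camera("scene"); S=cloud("scene",ds)
X=np.concatenate([W.reshape(-1,3),S.reshape(-1,3)]); X=X[~np.isnan(X[:,0])]
for x in np.arange(.16,.56,.04):
    print(f"{x:.2f}",[ (lambda q:int(1000*q[:,2].max()) if len(q) else -1)(X[(abs(X[:,0]-x)<.02)&(abs(X[:,1]-y)<.02)]) for y in np.arange(.7,-.1,-.05)])
print(robot.camera_model("wrist"))
# base plate pixels: z 8..16mm
m=(W[...,2]>.008)&(W[...,2]<.2)&(W[...,0]>.36)&(W[...,0]<.69)&(W[...,1]<-.085)&(W[...,1]>-.25)
m2=robot.regions_of("top","tester")[0]["mask"]
print(m2.sum())
K=W[m2&(W[...,2]>.009)&(W[...,2]<.018)]
np.save("K.npy",W[m2])
# plate portion
K2=K[(K[:,0]>.47)]
r=cv2.minAreaRect((K2[:,:2]*1000).astype(np.float32)); print(r)
A=W[m2&(W[...,2]>.04)];
for lo,hi in((.04,.05),(.05,.06),(.06,.07),(.07,.1)):
    q=A[(A[:,2]>lo)&(A[:,2]<hi)]; print(lo,len(q),q.mean(0),q.min(0),q.max(0))
E
```

```text
0.16 [-738, -739, -738, -738, -740, -737, -741, -741, -740, -738, -738, 2, 4, 5, 2, 3]
0.20 [-741, -737, -735, -740, -739, -740, -737, -738, -738, -740, -737, -741, -742, -738, -742, -737]
0.24 [-740, -736, -738, 256, 346, -740, -740, -741, -741, -741, -740, -741, -739, -736, -740, -737]
0.28 [-743, -742, -739, -1, -1, -738, -743, -741, -742, -743, -742, -739, -742, -742, -739, -739]
0.32 [0, 2, 1, 0, 4, 2, 0, 1, 11, 12, 3, 0, 2, 2, 2, 1]
0.36 [8, 4, 4, 7, 4, 5, 5, 4, 11, 11, 4, 13, 16, 16, 4, 4]
0.40 [10, 4, 5, 4, 4, 5, 4, 12, 12, 11, 5, 15, 17, 15, 4, 6]
0.44 [11, 12, 35, 33, 36, 33, 33, 32, 33, 33, 8, 14, 10, 4, 4, 5]
0.48 [27, 20, 35, 34, 35, 35, 35, 34, 36, 34, 19, 13, 4, 41, 39, 5]
0.52 [62, 31, 35, 34, 392, 390, 385, 43, 35, 34, 16, 4, 4, 40, 143, 153]
{'fx': 370.6853337386002, 'fy': 370.6853337386002, 'cx': 323.720593080462, 'cy': 234.84228645864954, 'T_tool_cam': array([[ 2.42255555e-04, -9.69027572e-01, -2.46952435e-01,
         6.98995737e-02],
       [ 9.99999838e-01,  3.61825479e-04, -4.38802515e-04,
         5.77803689e-04],
       [ 5.14565419e-04, -2.46952289e-01,  9.69027503e-01,
        -1.79405437e-01],
       [ 0.00000000e+00,  0.00000000e+00,  0.00000000e+00,
         1.00000000e+00]])}
4431
((566.0489501953125, -163.70126342773438), (124.82438659667969, 207.8035888671875), 82.08477020263672)
0.04 473 [ 0.50855151 -0.18032255  0.04465918] [ 0.40533417 -0.21411434  0.04000357] [ 0.63234041 -0.10595995  0.04994769]
0.05 362 [ 0.55010538 -0.18556459  0.05425368] [ 0.42861449 -0.21355106  0.0500316 ] [ 0.65007661 -0.13155772  0.05996398]
0.06 125 [ 0.64832954 -0.19905131  0.06397136] [ 0.492143   -0.21273632  0.06005224] [ 0.66987867 -0.17578853  0.06849881]
0.07 57 [ 0.52671065 -0.18207158  0.08454287] [ 0.51888742 -0.19002466  0.07073806] [ 0.53477628 -0.17507865  0.09017995]
```

arm_command:
  commands:
    - [0,0,0,-0.042,255]
    - [0,0,0,-0.042,255]
    - [-0.38,-0.96,0,0,255]
    - [-0.38,-0.96,0,0,255]
    - [-0.38,-0.96,0,0,255]
    - [-0.38,-0.96,0,0,255]
    - [-0.38,-0.96,0,0,255]
    - [-0.38,-0.96,0,0,255]
    - [-0.38,-0.96,0,0,255]
    - [-0.38,-0.96,0,0,255]
  force: 20

```text
clock: 2.2
position: [0.3304, 0.2787, 0.2057]
tcp_rot: [0.065, 0.998, 0.0, 0.0]
ft_force: [0.3, -0.2, -0.3]
gripper_width: 0.005
```

arm_command:
  commands:
    - [-0.38,-0.96,0,0,255]
    - [-0.38,-0.96,0,0,255]
    - [-0.38,-0.96,0,0,255]
    - [-0.38,-0.96,0,0,255]
    - [-0.38,-0.96,0,0,255]
    - [-0.38,-0.96,0,0,255]
    - [-0.38,-0.96,0,0,255]
    - [-0.38,-0.96,0,0,255]
    - [-0.38,-0.96,0,0,255]
    - [-0.38,-0.96,0,0,255]

```text
clock: 3.45
position: [0.4314, -0.122, 0.2057]
tcp_rot: [0.065, 0.998, -0.0, 0.0]
ft_force: [-0.2, 0.5, 0.8]
gripper_width: 0.005
```

arm_command:
  commands:
    - [-0.38,-0.96,0,0,255]
    - [0,0,0,0,255]
    - [0,0,0,0,255]

```text
clock: 3.82
position: [0.441, -0.1601, 0.2053]
tcp_rot: [0.065, 0.998, 0.0, -0.0]
ft_force: [0.1, 0.1, -0.3]
gripper_width: 0.005
```

```bash
cat >> h.py <<'E'
from scipy.spatial.transform import Rotation as R
def wrist(fn=None):
    s=robot.state(); p,d=robot.camera("wrist")
    T=np.eye(4);T[:3,:3]=R.from_quat(s["tcp_rot"]).as_matrix();T[:3,3]=s["position"]
    T=T@robot.camera_model("wrist")["T_tool_cam"]
    if fn: cv2.imwrite(fn,p)
    return s,p,d,cloud("wrist",d,T),T
def st():
    s=robot.state(); M=R.from_quat(s["tcp_rot"]).as_matrix()
    print(s["clock"],s["position"].round(4),"xang",np.degrees(np.arctan2(M[1,0],M[0,0])).round(2),"F",s["ft_force"].round(2),s["gripper_width"])
E
python3 - <<'E'
from h import *
st()
s,p,d,W,T=wrist("pics/w1.png")
np.savez("w1.npz",p=p,d=d,W=W,T=T)
for l in ("tester","pin_block","knob","trip_pad","nest","bumper_face"):
    print(l,[(r["conf"],[round(float(v),4) for v in r["at"]]) for r in robot.tip_of("wrist",l)][:3])
E
```

```text
3.825 [ 0.441  -0.1601  0.2053] xang 172.55 F [ 0.07  0.15 -0.31] 0.005366950878069157
tester []
pin_block [(0.8, [0.4478, -0.1178, 0.0141]), (0.57, [0.4503, -0.3255, -0.0017])]
knob []
trip_pad [(0.64, [0.6566, -0.2006, 0.0621]), (0.37, [0.5383, -0.2481, -0.0016])]
nest [(0.95, [0.4402, -0.1709, 0.0175]), (0.29, [0.5404, -0.2478, -0.0014])]
bumper_face []
```

View pics/w1.png

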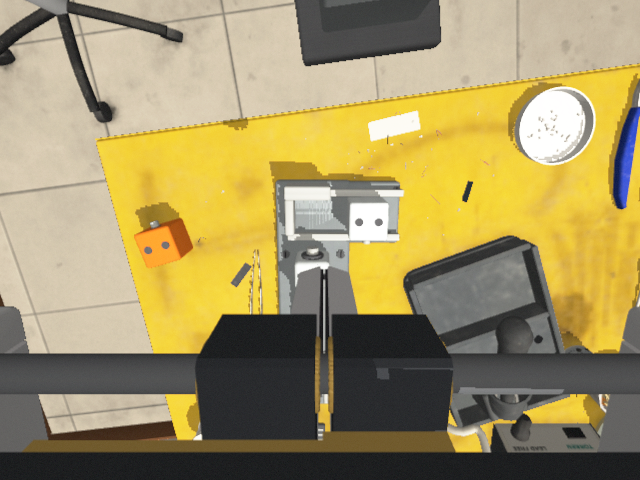

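```bash
python3 - <<'E'
from h import *
z=np.load("w1.npz"); W=z["W"]; 
reg=np.zeros((480,640),bool); reg[165:262,270:410]=1
def rect(lo,hi,reg,n):
    q=W[reg&(W[...,2]>lo)&(W[...,2]<hi)]
    c,s,a=cv2.minAreaRect((q[:,:2]*1000).astype(np.float32))
    print(n,len(q),np.round(c,1),np.round(s,1),round(a,2),"z",np.median(q[:,2]).round(4))
    return q
b=reg.copy(); b[:,:345]=0
rect(.047,.06,b,"blocktop")
a=reg.copy(); a[205:]=0; a[:,345:]=0
q=rect(.04,.05,a,"anvil")
a=reg.copy(); a[:,:282]=0;a[:,300:]=0
rect(.028,.038,reg&(np.arange(640)[None]<302),"stop")
h=reg.copy(); h[:240]=0
rect(.048,.058,h,"housing")
rect(.016,.024,reg,"lips")
rect(.016,.024,reg&(np.arange(640)[None]>300)&(np.arange(480)[:,None]>222),"lip -x")
E
```

```text
blocktop 1478 [ 447.9 -119.8] [36.1 35.6] 82.17 z 0.052
anvil 666 [ 415.6 -172.8] [41.6 12.8] 82.54 z 0.046
stop 366 [ 443.4 -191.2] [16.3 73.1] 81.08 z 0.0338
housing 87 [ 478.  -176.7] [31.4  5. ] 82.87 z 0.0499
lips 1145 [ 453.6 -142.3] [114.8  77.6] 79.3 z 0.02
lip -x 449 [ 471.7 -138.1] [100.6  24. ] 88.98 z 0.0198
```

```bash
python3 - <<'E'
from h import *
z=np.load("w1.npz"); d=z["d"]; T=robot.camera_model("wrist")["T_tool_cam"]
P=cloud("wrist",d,T); 
reg=np.zeros((480,640),bool); reg[300:445,180:470]=1
for lo in np.arange(-.12,.01,.01):
    q=P[reg&(P[...,2]>lo)&(P[...,2]<lo+.01)]
    if len(q): print(round(lo,2),len(q),"x",q[:,0].min().round(3),q[:,0].max().round(3),"y",q[:,1].min().round(3),q[:,1].max().round(3))
E
```

```text
-0.12 8825 x 0.01 0.033 y -0.03 0.03
-0.11 3235 x 0.003 0.033 y -0.03 0.03
-0.1 45 x -0.008 0.0 y -0.002 0.002
-0.08 37 x 0.002 0.009 y -0.001 0.002
-0.07 208 x 0.001 0.009 y -0.002 0.002
-0.06 436 x 0.006 0.009 y -0.012 0.013
-0.05 566 x 0.006 0.009 y -0.012 0.013
-0.04 8 x 0.006 0.007 y -0.001 0.001
-0.03 40 x -0.009 -0.001 y -0.0 0.0
```

```bash
cat >> h.py <<'E'
O=np.array([.5287,-.1831]); ex=np.array([-.9914,.1305]); ey=np.array([-.1305,-.9914])
def tt(q): 
    q=np.asarray(q); r=q[...,:2]-O; return np.stack([r@ex,r@ey],-1)
E
python3 - <<'E'
from h import *
X=[]
for n in("top","scene"):
    p,d=robot.camera(n); X.append(cloud(n,d).reshape(-1,3))
X.append(np.load("w1.npz")["W"][:300].reshape(-1,3))
for q in X:
    q=q[~np.isnan(q[:,0])]; t=tt(q)
    for x in np.arange(110,-160,-15):
        print(int(x),[(lambda k:int(1000*k.max()) if len(k) else -1)(q[(abs(t[:,0]*1000-x)<7.5)&(abs(t[:,1]*1000-y)<7.5),2]) for y in np.arange(-60,-230,-15)])
    print()
E
```

```text
110 [538, 541, 542, 346, 3, 2, 2, 3, 4, 3, 3, 2]
95 [537, 538, 348, 347, 4, 2, 3, 4, 2, 3, 2, 6]
80 [534, 534, 347, 346, 4, 3, 3, 3, 2, 4, 2, 2]
65 [532, 514, 347, 345, 4, 4, 4, 3, 3, 39, 40, 40]
50 [527, 505, 346, 327, 2, 6, 38, 40, 40, 41, 37, 39]
35 [502, 1, 2, 3, 39, 147, 152, 149, 15, 14, 15, 40]
20 [1, 2, 3, 41, 39, 148, 152, 148, 15, 14, 14, 37]
5 [2, 2, 5, 40, 15, 15, 145, 144, 14, 14, 14, 15]
-10 [2, 4, 2, 39, 36, 16, 132, 132, 120, 14, 41, 39]
-25 [2, 5, 2, 36, 39, 14, 114, 123, 118, 39, 41, 40]
-40 [2, 3, 4, 4, 39, 32, 40, 116, 113, 77, 35, 35]
-55 [3, 3, 4, 5, 39, 40, 37, 99, 105, 102, 83, 34]
-70 [3, 4, 4, 2, 3, 41, 33, 95, 101, 100, 83, 34]
-85 [3, 4, 3, 3, 4, 39, 37, 34, 95, 92, 84, 39]
-100 [3, 4, 2, 4, 3, 36, 39, 31, 78, 83, 75, 57]
-115 [5, 4, 3, 3, 5, 3, 38, 15, 58, 70, 68, 57]
-130 [3, 2, 4, 18, 30, 43, 53, 59, 59, 52, 39, 39]
-145 [6, 10, 9, 19, 31, 46, 57, 57, 81, 37, 34, 2]

110 [537, 539, 346, 345, 0, 2, 1, 2, 3, 2, 1, 1]
95 [534, 536, 346, 344, 1, 2, 4, 1, 1, 1, 2, 2]
80 [531, 532, 346, 344, 1, 2, 2, 1, 0, 1, 2, 2]
65 [528, 346, 346, 345, 1, 1, 1, 2, 33, 38, 
[... 943 characters left out ...]
7, 38, 38, 38, 38, 39]
35 [3, 2, 2, 2, 38, 39, 38, 39, 13, 13, 14, 38]
20 [1, 1, 33, 38, 38, 37, 14, 13, 14, 13, 14, 38]
5 [2, 2, 37, 38, 14, 14, 14, 13, 14, 14, 14, 37]
-10 [2, 2, 1, 13, 13, 13, 13, 13, 13, 13, 13, 13]
-25 [-1, -1, -1, -1, -1, -1, -1, -1, -1, -1, -1, -1]
-40 [-1, -1, -1, -1, -1, -1, -1, -1, -1, -1, -1, -1]
-55 [-1, -1, -1, -1, -1, -1, -1, -1, -1, -1, -1, -1]
-70 [-1, -1, -1, -1, -1, -1, -1, -1, -1, -1, -1, -1]
-85 [-1, -1, -1, -1, -1, -1, -1, -1, -1, -1, -1, -1]
-100 [-1, -1, -1, -1, -1, -1, -1, -1, -1, -1, -1, -1]
-115 [-1, -1, -1, -1, -1, -1, -1, -1, -1, -1, -1, -1]
-130 [-1, -1, -1, -1, -1, -1, -1, -1, -1, -1, -1, -1]
-145 [-1, -1, -1, -1, -1, -1, -1, -1, -1, -1, -1, -1]
```

arm_command:
  commands:
    - [0.08,0.73,0,0,255]
    - [0,0.73,0.3,0,255]
    - [0,0.73,0.8,0,255]
    - [0,0,1,0,255]
    - [0,0,1,0,255]
    - [0,0,0.9,0,255]
    - [0,0,0.28,0,255]
    - [0,0,0,0,255]

```text
clock: 5.28
position: [0.4494, -0.0733, 0.0343]
tcp_rot: [0.065, 0.998, 0.0, -0.0]
ft_force: [0.4, -0.1, 0.4]
gripper_width: 0.004
```

```bash
cat >> h.py <<'E'
def tp():
    s=robot.state(); print("tester mm",(tt(s["position"])*1000).round(1),"z",(s["position"][2]*1000).round(1)); st()
E
python3 - <<'E'
from h import *
tp()
p,d=robot.camera("scene"); cv2.imwrite("pics/s1.png",cv2.resize(p[150:350,230:450],None,fx=3,fy=3))
E
```

```text
tester mm [ 92.9 -98.5] z 34.3
5.275 [ 0.4494 -0.0733  0.0343] xang 172.56 F [ 0.42 -0.11  0.37] 0.004492442788333454
```

View pics/s1.png

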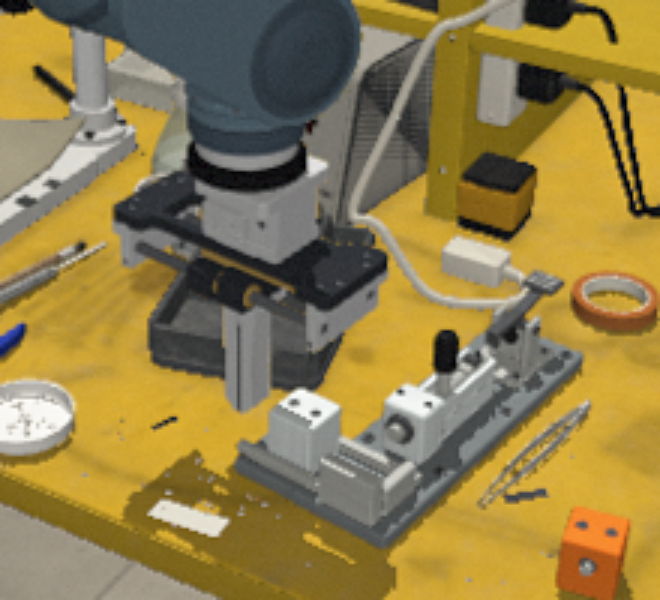

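arm_command:
  commands:
    - [0,-0.3,0,0,255]
    - [0,-0.15,0,0,255]
    - [0,-0.2,0,0,255]
    - [0,-0.2,0,0,255]
    - [0,-0.2,0,0,255]
    - [0,-0.2,0,0,255]
    - [0,-0.2,0,0,255]
    - [0,-0.1,0,0,255]
    - [0,0,0,0,255]

```text
clock: 6.45
position: [0.441, -0.1353, 0.034]
tcp_rot: [0.065, 0.998, -0.0, -0.0]
ft_force: [0.6, -0.0, 0.6]
gripper_width: 0.002
```

```bash
python3 - <<'E'
from h import *
tp()
E
```

```text
tester mm [ 93.1 -35.9] z 34.0
6.45 [ 0.441  -0.1353  0.034 ] xang 172.56 F [ 0.58 -0.04  0.59] 0.0019521511682076553
```

arm_command:
  commands:
    - [0,-0.05,0,0,255]
    - [0,-0.05,0,0,255]
    - [0,-0.03,0,0,255]
    - [0,0,0,0,255]

```text
clock: 6.95
position: [0.4405, -0.14, 0.0341]
tcp_rot: [0.065, 0.998, -0.0, -0.0]
ft_force: [-0.5, 1.4, -0.5]
gripper_width: 0.006
```

```bash
python3 - <<'E'
from h import *
tp()
E
```

```text
tester mm [ 93.1 -31.2] z 34.1
6.95 [ 0.4405 -0.14    0.0341] xang 172.56 F [-0.52  1.4  -0.48] 0.00596856719889994
```

arm_command:
  commands:
    - [0,-0.025,0,0,255]
    - [0,0,0,0,255]

```text
clock: 7.2
position: [0.4405, -0.1409, 0.0342]
tcp_rot: [0.065, 0.998, 0.0, -0.0]
ft_force: [0.9, 3.1, 0.1]
gripper_width: 0.004
```

arm_command:
  commands:
    - [0,-0.025,0,0,255]
    - [0,0,0,0,255]

```text
clock: 7.45
position: [0.4405, -0.141, 0.0343]
tcp_rot: [0.065, 0.998, 0.001, -0.0]
ft_force: [2.1, 6.6, 2.3]
gripper_width: 0.006
```

arm_command:
  commands:
    - [0,0.4,0,0,255]
    - [0,0.25,-0.8,0,255]
    - [0,0,-0.85,0,255]
    - [-0.55,-0.47,0,0,255]
    - [-0.55,-0.47,0,0,255]
    - [-0.55,-0.47,0,0,255]
    - [0,0,0,0,255]

```text
clock: 8.32
position: [0.5028, -0.1814, 0.1004]
tcp_rot: [0.065, 0.998, -0.001, 0.0]
ft_force: [-0.3, -0.9, -0.4]
gripper_width: 0.005
```

```bash
python3 - <<'E'
from h import *
tp()
s,p,d,W,T=wrist("pics/w2.png")
t=tt(W)*1000
reg=(W[...,2]>.047)&(W[...,2]<.056)&(t[...,0]>60)&(t[...,0]<112)&(t[...,1]>-90)&(t[...,1]<25)
c,s_,a=cv2.minAreaRect(t[reg].astype(np.float32)); print("block",c,s_,a)
k=(W[...,2]>.026)&(W[...,2]<.037)&(t[...,1]>10)&(t[...,1]<35)&(t[...,0]>60)&(t[...,0]<105)
print("stop y min",np.percentile(t[k][:,1],[1,5,50]))
p,d=robot.camera("top"); W=cloud("top",d); t=tt(W)*1000
k=(W[...,2]>.07)&(W[...,2]<.095)&(abs(t[...,0])<15)&(abs(t[...,1])<15); print("knob",t[k].mean(0),k.sum())
E
```

```text
tester mm [25.9  1.7] z 100.4
8.325 [ 0.5028 -0.1814  0.1004] xang 172.53 F [-0.31 -0.85 -0.38] 0.004683330886494057
block (91.17764282226562, 2.0546512603759766) (40.765411376953125, 40.714454650878906) 0.19403770565986633
stop y min [18.95978484 19.22072583 22.7370575 ]
knob [nan nan] 0<stdin>:10: RuntimeWarning: Mean of empty slice.
  ret = um.true_divide(
```

View pics/w2.png

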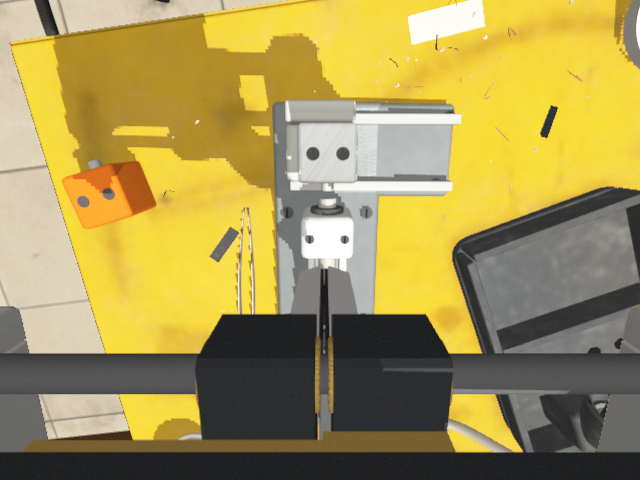

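arm_command:
  commands:
    - [0,0.04,0.6,0,255]
    - [0,0,0.25,0,255]
    - [-0.15,0,0,0,255]
    - [0,0,0,0,255]

```text
clock: 8.93
position: [0.509, -0.1801, 0.0671]
tcp_rot: [0.065, 0.998, -0.0, 0.001]
ft_force: [-0.4, 0.3, -0.0]
gripper_width: 0.004
```

```bash
python3 - <<'E'
from h import *
tp()
p,d=robot.camera("scene"); cv2.imwrite("pics/s2.png",cv2.resize(p[200:340,300:450],None,fx=4,fy=4))
E
```

```text
tester mm [20.  -0.4] z 67.1
8.925 [ 0.509  -0.1801  0.0671] xang 172.58 F [-0.38  0.28 -0.03] 0.004183680622528907
```

View pics/s2.png

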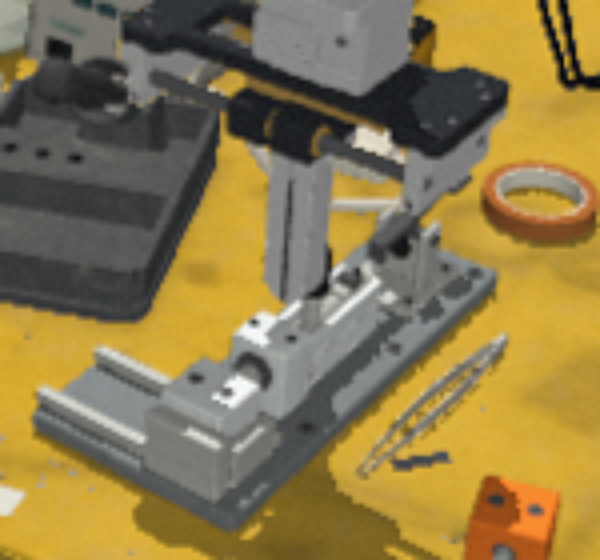

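arm_command:
  commands:
    - [-0.1,0,0,0,255]
    - [-0.1,0,0,0,255]
    - [-0.1,0,0,0,255]
    - [-0.1,0,0,0,255]
    - [-0.1,0,0,0,255]
    - [-0.1,0,0,0,255]
    - [0,0,0,0,255]

```text
clock: 9.85
position: [0.5296, -0.1828, 0.0662]
tcp_rot: [0.064, 0.998, 0.0, -0.004]
ft_force: [-12.8, 0.9, 10.6]
gripper_width: 0.003
```

```bash
python3 - <<'E'
from h import *
tp()
E
```

```text
tester mm [-0.9 -0.4] z 66.2
9.85 [ 0.5296 -0.1828  0.0662] xang 172.61 F [-12.78   0.86  10.59] 0.0026464740195763776
```

```bash
python3 - <<'E'
from h import *
tp()
p,d=robot.camera("scene"); cv2.imwrite("pics/s3.png",cv2.resize(p[200:340,300:450],None,fx=4,fy=4))
W=cloud("scene",d); t=tt(W)*1000
k=(W[...,2]>.07)&(W[...,2]<.095)&(t[...,0]<-5)&(t[...,0]>-45)&(abs(t[...,1])<15); print("knob",t[k].min(0),t[k].max(0),k.sum())
k=(W[...,2]>.05)&(W[...,2]<.075)&(t[...,0]<-120)&(t[...,0]>-146)&(abs(t[...,1])<15); print("pad z",np.median(W[k][:,2]),k.sum())
E
```

```text
tester mm [-0.9 -0.4] z 66.2
9.85 [ 0.5296 -0.1828  0.0662] xang 172.61 F [-12.78   0.86  10.59] 0.0026464740195763776
knob [-19.59995945   8.22362695] [-5.20820194 13.51689274] 14
pad z 0.061364330960675506 23
```

View pics/s3.png

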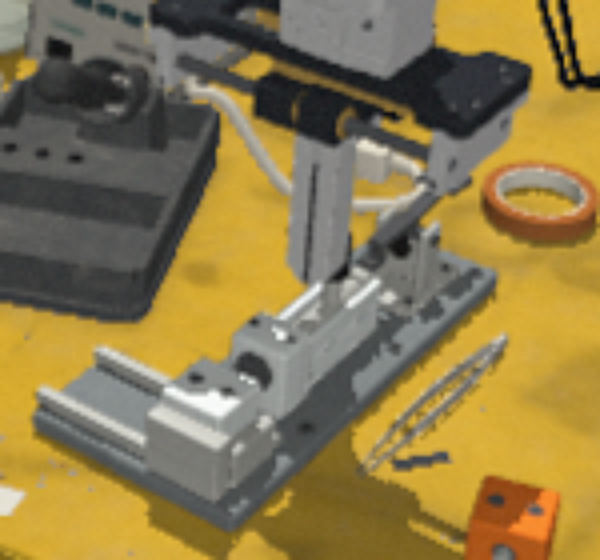

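arm_command:
  commands:
    - [-0.05,0,-0.02,0,255]
    - [-0.05,0,0,0,255]
    - [-0.05,0,0,0,255]
    - [0,0,0,0,255]

```text
clock: 10.4
position: [0.5353, -0.1835, 0.0662]
tcp_rot: [0.065, 0.998, 0.0, -0.004]
ft_force: [-12.2, -0.2, 5.4]
gripper_width: 0.004
```

```bash
cat >> h.py <<'E'
def pad(fn=None):
    tp()
    p,d=robot.camera("scene")
    if fn: cv2.imwrite(fn,cv2.resize(p[200:340,300:450],None,fx=4,fy=4))
    W=cloud("scene",d); t=tt(W)*1000
    k=(W[...,2]>.045)&(W[...,2]<.075)&(t[...,0]<-122)&(t[...,0]>-144)&(abs(t[...,1])<10); print("pad z",np.median(W[k][:,2]),k.sum())
E
python3 - <<'E'
from h import *
pad()
E
```

```text
tester mm [-6.6 -0.5] z 66.2
10.4 [ 0.5353 -0.1835  0.0662] xang 172.59 F [-12.16  -0.22   5.38] 0.004024756617259233
pad z 0.05675861226850232 21
```

arm_command:
  commands:
    - [-0.025,0,0,0,255]
    - [-0.025,0,0,0,255]
    - [0,0,0,0,255]

```text
clock: 10.82
position: [0.5371, -0.1838, 0.0663]
tcp_rot: [0.065, 0.998, 0.0, -0.004]
ft_force: [-11.6, -0.6, 6.2]
gripper_width: 0.003
```

```bash
python3 -c "
from h import *
pad()"
```

```text
tester mm [-8.4 -0.4] z 66.3
10.825 [ 0.5371 -0.1838  0.0663] xang 172.59 F [-11.6   -0.58   6.24] 0.0033303678393245147
pad z 0.05706529061759935 21
```

arm_command:
  commands:
    - [-0.025,0,0,0,255]
    - [0,0,0,0,255]

```text
clock: 11.12
position: [0.538, -0.1839, 0.0662]
tcp_rot: [0.065, 0.998, 0.0, -0.004]
ft_force: [-13.0, -0.9, 6.7]
gripper_width: 0.005
```

```bash
python3 -c "
from h import *
pad()"
```

```text
tester mm [-9.3 -0.5] z 66.2
11.125 [ 0.538  -0.1839  0.0662] xang 172.59 F [-13.    -0.86   6.69] 0.005148935070954302
pad z 0.0576702114575941 26
```

arm_command:
  commands:
    - [-0.025,0,0,0,255]
    - [0,0,0,0,255]

```text
clock: 11.42
position: [0.5388, -0.184, 0.0662]
tcp_rot: [0.065, 0.998, 0.0, -0.004]
ft_force: [-13.1, -1.3, 6.6]
gripper_width: 0.002
```

```bash
python3 -c "
from h import *
pad()"
```

```text
tester mm [-10.2  -0.4] z 66.2
11.425 [ 0.5388 -0.184   0.0662] xang 172.59 F [-13.14  -1.25   6.64] 0.002134229605633459
pad z 0.057715994359037404 25
```

arm_command:
  commands:
    - [-0.025,0,0,0,255]
    - [0,0,0,0,255]

```text
clock: 11.72
position: [0.5398, -0.1841, 0.0663]
tcp_rot: [0.065, 0.998, 0.0, -0.004]
ft_force: [-13.2, -0.7, 7.7]
gripper_width: 0.003
```

```bash
python3 -c "
from h import *
pad()"
```

```text
tester mm [-11.1  -0.4] z 66.3
11.725 [ 0.5398 -0.1841  0.0663] xang 172.6 F [-13.18  -0.73   7.67] 0.00269748006393043
pad z 0.05749718090975903 32
```

arm_command:
  commands:
    - [-0.025,0,0,0,255]
    - [0,0,0,0,255]

```text
clock: 12.02
position: [0.5406, -0.1842, 0.0662]
tcp_rot: [0.065, 0.998, 0.0, -0.004]
ft_force: [-13.8, 0.0, 7.3]
gripper_width: 0.004
```

```bash
python3 -c "
from h import *
pad()"
```

```text
tester mm [-12.   -0.4] z 66.2
12.025 [ 0.5406 -0.1842  0.0662] xang 172.6 F [-13.79   0.04   7.33] 0.004257447701755323
pad z 0.05830102410445326 29
```

arm_command:
  commands:
    - [-0.025,0,0,0,255]
    - [0,0,0,0,255]

```text
clock: 12.32
position: [0.5415, -0.1844, 0.0662]
tcp_rot: [0.065, 0.998, 0.0, -0.005]
ft_force: [-13.8, -0.1, 8.2]
gripper_width: 0.007
```

```bash
python3 -c "
from h import *
pad('pics/s4.png')"
```

```text
tester mm [-12.9  -0.4] z 66.2
12.325 [ 0.5415 -0.1844  0.0662] xang 172.6 F [-13.84  -0.12   8.25] 0.006567164062363559
pad z 0.05839870616714021 30
```

View pics/s4.png

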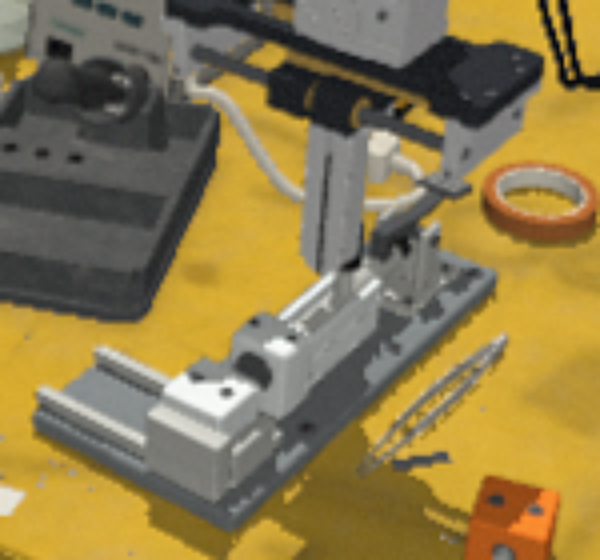

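arm_command:
  commands:
    - [-0.025,0,0,0,255]
    - [0,0,0,0,255]

```text
clock: 12.62
position: [0.5424, -0.1845, 0.0662]
tcp_rot: [0.064, 0.998, 0.0, -0.005]
ft_force: [-14.2, -0.4, 7.9]
gripper_width: 0.006
```

```bash
python3 -c "
from h import *
pad()"
```

```text
tester mm [-13.8  -0.5] z 66.2
12.625 [ 0.5424 -0.1845  0.0662] xang 172.6 F [-14.21  -0.38   7.86] 0.0057962064701928785
pad z 0.05846666165746495 35
```

arm_command:
  commands:
    - [-0.025,0,0,0,255]
    - [0,0,0,0,255]

```text
clock: 12.92
position: [0.5435, -0.1846, 0.0662]
tcp_rot: [0.065, 0.998, 0.0, -0.005]
ft_force: [-13.4, -0.4, 7.7]
gripper_width: 0.006
```

```bash
python3 -c "
from h import *
pad()"
```

```text
tester mm [-14.9  -0.4] z 66.2
12.925 [ 0.5435 -0.1846  0.0662] xang 172.6 F [-13.43  -0.4    7.68] 0.006465557120451267
pad z 0.057845851228997436 39
```

```bash
python3 -c "
from h import *
tp()
p,d=robot.camera('scene'); cv2.imwrite('pics/s5.png',cv2.resize(p[230:290,370:440],None,fx=9,fy=9,interpolation=cv2.INTER_CUBIC))
W=cloud('scene',d); t=tt(W)*1000
for r in range(238,256): print(r,[int(W[r,c,2]*1000) if abs(t[r,c,0]+130)<22 and abs(t[r,c,1])<16 else 0 for c in range(396,424)])
"
```

```text
tester mm [-14.9  -0.4] z 66.2
12.975 [ 0.5435 -0.1846  0.0662] xang 172.6 F [-12.99   0.27   8.5 ] 0.004127198454431852
238 [0, 0, 0, 0, 0, 0, 0, 0, 0, 0, 0, 0, 0, 0, 0, 0, 0, 0, 0, 0, 0, 0, 0, 0, 0, 0, 0, 0]
239 [0, 0, 0, 0, 0, 0, 0, 0, 0, 0, 0, 0, 0, 0, 0, 0, 0, 0, 0, 0, 0, 0, 0, 0, 0, 0, 0, 0]
240 [0, 0, 0, 0, 0, 0, 0, 0, 0, 0, 0, 0, 0, 0, 0, 0, 0, 0, 0, 0, 0, 0, 0, 0, 0, 0, 0, 0]
241 [0, 0, 0, 0, 0, 0, 0, 0, 0, 0, 0, 0, 0, 0, 0, 0, 0, 0, 0, 0, 0, 0, 0, 0, 0, 0, 0, 0]
242 [0, 0, 0, 0, 0, 0, 0, 0, 0, 0, 0, 0, 0, 0, 0, 0, 0, 0, 0, 0, 0, 0, 0, 0, 0, 0, 0, 0]
243 [0, 0, 0, 0, 0, 0, 0, 0, 0, 0, 0, 54, 56, 57, 0, 0, 0, 0, 0, 0, 0, 0, 0, 0, 0, 0, 0, 0]
244 [0, 0, 0, 0, 0, 0, 0, 0, 0, 60, 59, 57, 58, 58, 0, 0, 0, 0, 0, 0, 0, 0, 0, 0, 0, 0, 0, 0]
245 [0, 0, 0, 0, 0, 0, 0, 0, 58, 58, 61, 58, 58, 56, 58, 57, 0, 0, 0, 57, 0, 0, 0, 0, 0, 0, 0, 0]
246 [0, 0, 0, 0, 0, 0, 0, 0, 57, 58, 58, 58, 58, 59, 59, 59, 59, 57, 57, 57, 57, 55, 0, 0, 0, 0, 0, 0]
247 [0, 0, 0, 0, 0, 0, 0, 0, 0, 0, 55, 55, 58, 58, 58, 60, 57, 58, 57, 55, 57, 52, 0, 0, 0, 0, 0, 0]
248 [0, 0, 0, 0, 0, 0, 0, 0, 0, 0, 55, 55, 56, 58, 57, 58, 58, 59, 57, 55, 55, 0, 0, 0, 0, 0, 0, 0]
249 [0, 0, 0, 0, 0, 0, 0, 0, 0, 56, 58, 57, 56, 54, 55, 55, 57, 0, 55, 0, 0, 0, 0, 0, 0, 0, 0, 0]
250 [0, 0, 0, 0, 0, 0, 0, 0, 0, 55, 55, 54, 56, 56, 53, 0, 0, 0, 0, 0, 0, 0, 0, 0, 0, 0, 0, 0]
251 [0, 0, 0, 0, 0, 0, 0, 0, 0, 54, 54, 55, 53, 0, 0, 0, 0, 0, 0, 0, 0, 0, 0, 0, 0, 0, 0, 0]
252 [0, 0, 0, 0, 0, 0, 0, 0, 0, 0, 0, 52, 0, 0, 0, 0, 0, 0, 0, 0, 0, 0, 0, 0, 0, 0, 0, 0]
253 [0, 0, 0, 0, 0, 0, 0, 0, 0, 0, 0, 0, 0, 0, 0, 0, 0, 0, 0, 0, 0, 0, 0, 0, 0, 0, 0, 0]
254 [0, 0, 0, 0, 0, 0, 0, 0, 0, 0, 0, 0, 0, 0, 0, 0, 0, 0, 0, 0, 0, 0, 0, 0, 0, 0, 0, 0]
255 [0, 0, 0, 0, 0, 0, 0, 0, 0, 0, 0, 0, 0, 0, 0, 0, 0, 0, 0, 0, 0, 0, 0, 0, 0, 0, 0, 0]
```

View pics/s5.png

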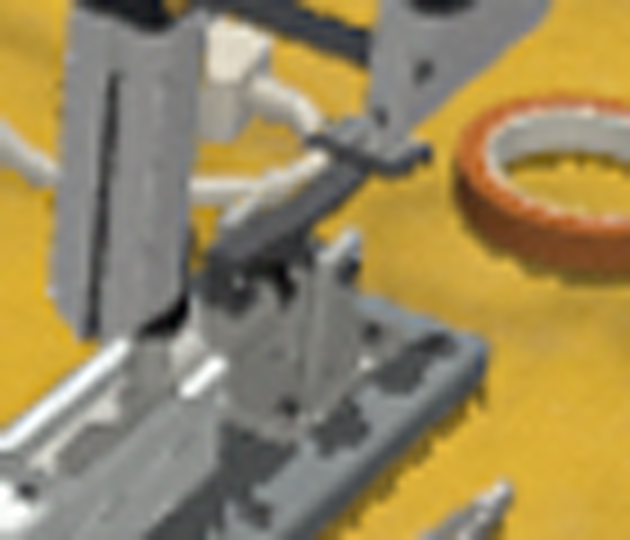

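arm_command:
  commands:
    - [-0.025,0,0,0,255]
    - [0,0,0,0,255]

```text
clock: 13.28
position: [0.5446, -0.1847, 0.0662]
tcp_rot: [0.065, 0.998, 0.0, -0.005]
ft_force: [-13.1, -0.2, 8.2]
gripper_width: 0.005
```

```bash
python3 -c "
from h import *
pad()"
```

```text
tester mm [-15.9  -0.4] z 66.2
13.275 [ 0.5446 -0.1847  0.0662] xang 172.6 F [-13.14  -0.16   8.23] 0.005342122286991596
pad z 0.05933089216876364 34
```

arm_command:
  commands:
    - [-0.025,0,0,0,255]
    - [0,0,0,0,255]

```text
clock: 13.58
position: [0.5452, -0.1848, 0.0662]
tcp_rot: [0.064, 0.998, 0.0, -0.005]
ft_force: [-14.5, -0.7, 8.9]
gripper_width: 0.007
```

```bash
python3 -c "
from h import *
pad()"
```

```text
tester mm [-16.6  -0.4] z 66.2
13.575 [ 0.5452 -0.1848  0.0662] xang 172.6 F [-14.54  -0.65   8.86] 0.007056044406186532
pad z 0.058982804553656176 34
```

```bash
python3 -c "
from h import *
p,d=robot.camera('scene'); tp()
a=cv2.imread('pics/scene0.png')
f=lambda p: cv2.resize(p[232:275,385:430],None,fx=8,fy=8,interpolation=cv2.INTER_NEAREST)
cv2.imwrite('pics/cmp.png',np.hstack([f(a),f(p)]))
"
```

```text
tester mm [-16.6  -0.4] z 66.2
13.675 [ 0.5452 -0.1848  0.0662] xang 172.6 F [-14.14   0.2    8.28] 0.007058381514312023
```

View pics/cmp.png

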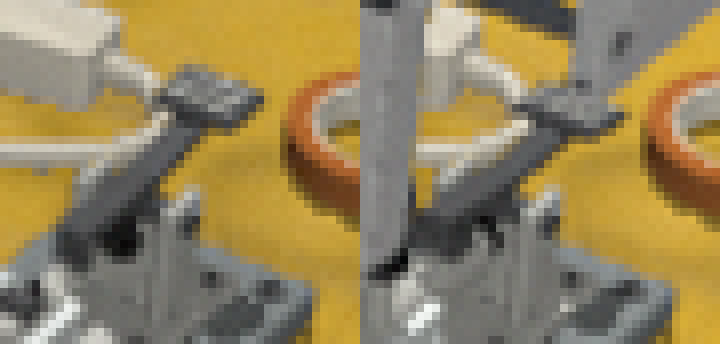

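```bash
cat >> h.py <<'E'
_a=cv2.cvtColor(cv2.imread('pics/scene0.png'),cv2.COLOR_BGR2GRAY)
_tpl=cv2.resize(_a[238:249,402:420],None,fx=8,fy=8,interpolation=cv2.INTER_CUBIC)
def dip():
    tp(); p,d=robot.camera("scene"); g=cv2.cvtColor(p,cv2.COLOR_BGR2GRAY)
    r=cv2.matchTemplate(cv2.resize(g[230:262,395:428],None,fx=8,fy=8,interpolation=cv2.INTER_CUBIC),_tpl,cv2.TM_CCOEFF_NORMED)
    _,v,_,l=cv2.minMaxLoc(r); print("pad shift px",l[0]/8-7,l[1]/8-8,"score",round(v,2))
E
python3 -c "
from h import *
dip()"
```

```text
tester mm [-16.6  -0.4] z 66.2
13.675 [ 0.5452 -0.1848  0.0662] xang 172.6 F [-14.14   0.2    8.28] 0.007058381514312023
pad shift px 0.25 1.125 score 0.79
```

arm_command:
  commands:
    - [-0.02,0,0,0,255]
    - [0,0,0,0,255]

```text
clock: 13.98
position: [0.5461, -0.1849, 0.0663]
tcp_rot: [0.064, 0.998, 0.0, -0.005]
ft_force: [-15.1, -1.0, 8.1]
gripper_width: 0.005
```

```bash
python3 -c "
from h import *
dip()"
```

```text
tester mm [-17.5  -0.4] z 66.3
13.975 [ 0.5461 -0.1849  0.0663] xang 172.6 F [-15.09  -0.99   8.13] 0.005399661783374361
pad shift px 0.0 0.0 score 0.89
```

```bash
python3 -c "
from h import *
p,d=robot.camera('scene'); tp()
a=cv2.imread('pics/scene0.png')
f=lambda p: cv2.resize(p[232:275,385:430],None,fx=8,fy=8,interpolation=cv2.INTER_NEAREST)
cv2.imwrite('pics/cmp2.png',np.hstack([f(a),f(p)]))
"
```

```text
tester mm [-17.5  -0.4] z 66.3
14.075 [ 0.5461 -0.185   0.0663] xang 172.6 F [-15.15   0.1    8.57] 0.002535964355466233
```

View pics/cmp2.png

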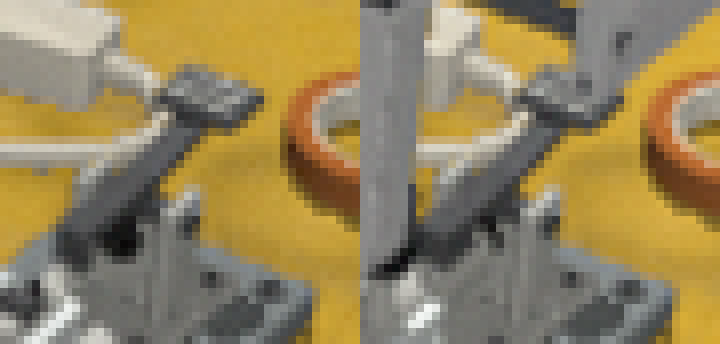

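arm_command:
  commands:
    - [0.05,0,0,0,255]
    - [0.05,0,0,0,255]
    - [0.05,0,0,0,255]
    - [0.1,0,0,0,255]
    - [0.1,0,0,0,255]
    - [0,0,0,0,255]

```text
clock: 14.82
position: [0.5356, -0.1833, 0.0671]
tcp_rot: [0.065, 0.998, 0.0, 0.0]
ft_force: [0.3, -0.5, -0.4]
gripper_width: 0.002
```

```bash
python3 -c "
from h import *
dip()
p,d=robot.camera('scene'); cv2.imwrite('pics/s6.png',cv2.resize(p[200:340,300:450],None,fx=4,fy=4))
"
```

```text
tester mm [-6.9 -0.7] z 67.1
14.825 [ 0.5356 -0.1833  0.0671] xang 172.55 F [ 0.34 -0.48 -0.43] 0.001744286799855279
pad shift px -0.125 0.25 score 0.75
```

View pics/s6.png

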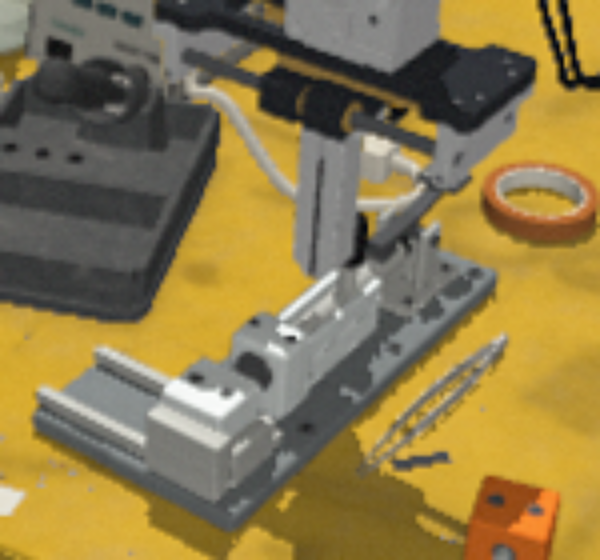

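arm_command:
  commands:
    - [0.1,0,-0.6,0,255]
    - [0,0,-0.7,0,255]
    - [-0.8,-0.02,0,0,255]
    - [-0.8,0,0,0,255]
    - [-0.8,0,0,0,255]
    - [-0.8,0,0,0,255]
    - [-0.1,0,0,0,255]
    - [0,0,0,0,255]

```text
clock: 15.92
position: [0.6619, -0.2006, 0.1187]
tcp_rot: [0.065, 0.998, 0.0, -0.0]
ft_force: [-0.5, 0.5, -0.0]
gripper_width: 0.008
```

```bash
python3 -c "
from h import *
tp()
s,p,d,W,T=wrist('pics/w3.png')
p,d=robot.camera('scene'); cv2.imwrite('pics/s7.png',cv2.resize(p[180:340,290:460],None,fx=3.5,fy=3.5))
W=cloud('scene',d); t=tt(W)*1000
k=(W[...,2]>.06)&(W[...,2]<.069)&(t[...,0]<-115)&(t[...,0]>-150)&(abs(t[...,1])<18); print('pad',np.median(t[k],0),t[k].min(0),t[k].max(0),k.sum())
k=(W[...,2]>.06)&(W[...,2]<.093)&(t[...,0]<-15)&(t[...,0]>-60)&(abs(t[...,1])<14); print('knob',np.median(t[k],0),t[k].min(0),t[k].max(0),k.sum())
"
```

```text
tester mm [-134.4   -0. ] z 118.7
15.925 [ 0.6619 -0.2006  0.1187] xang 172.56 F [-0.47  0.49 -0.01] 0.008234772916423761
pad [-127.79190585    2.63265306] [-140.59010901  -12.84761847] [-115.56222096   15.29282311] 72
knob [-27.00441843   3.84525161] [-38.17074004  -7.26807235] [-22.06624243  10.05913221] 107
```

View pics/s7.png

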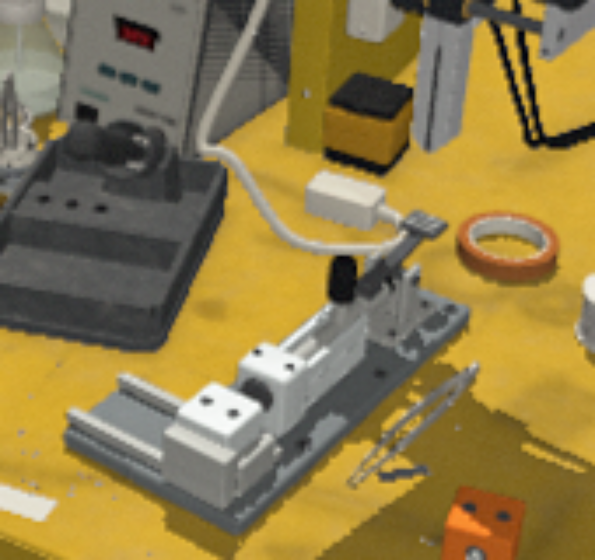

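View pics/w3.png

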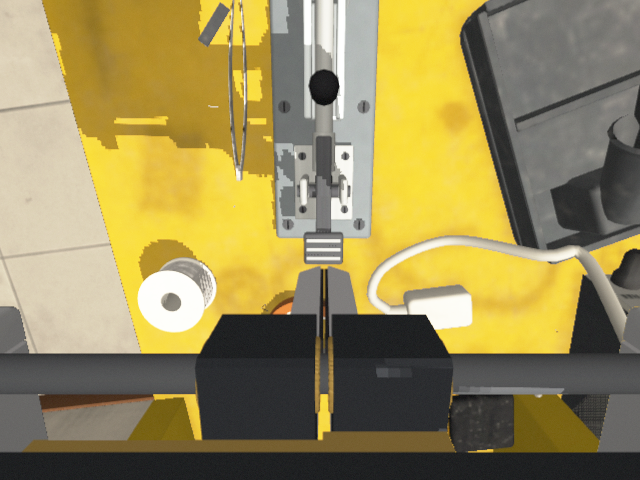

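```bash
python3 -c "
from h import *
s,p,d,W,T=wrist(); t=tt(W)*1000
r=W[234:264,303:344]; q=t[234:264,303:344]; k=(r[...,2]>.055)&(r[...,2]<.07)
print(q[k].min(0),q[k].max(0),np.median(r[k][:,2]))"
```

```text
[-143.45791378  -12.2625516 ] [-122.76181875   13.09526888] 0.06479759994923678
```

arm_command:
  commands:
    - [0.03,0,0.8,0,255]
    - [0,0,0.35,0,255]
    - [0,0,0,0,255]

```text
clock: 16.45
position: [0.6601, -0.2002, 0.0717]
tcp_rot: [0.065, 0.998, 0.001, -0.001]
ft_force: [-0.9, -0.1, 1.1]
gripper_width: 0.007
```

arm_command:
  commands:
    - [0,0,0.45,0,255]
    - [0,0,0.2,0,255]
    - [0,0,0,0,255]

```text
clock: 16.82
position: [0.6653, -0.2021, 0.0519]
tcp_rot: [0.065, 0.998, -0.001, 0.004]
ft_force: [1.0, 0.8, 10.7]
gripper_width: 0.003
```

```bash
python3 -c "
from h import *
tp()
p,d=robot.camera('scene'); cv2.imwrite('pics/s8.png',cv2.resize(p[180:340,290:460],None,fx=3.5,fy=3.5))
"
```

```text
tester mm [-137.9    1. ] z 51.9
16.825 [ 0.6653 -0.2021  0.0519] xang 172.55 F [ 1.04  0.85 10.7 ] 0.002959773814847619
```

View pics/s8.png

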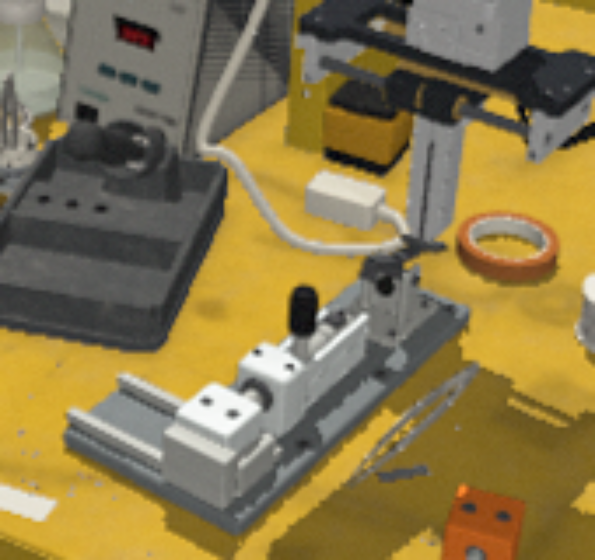

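arm_command:
  commands:
    - [0,0,-0.6,0,255]
    - [0,0,-1,0,255]
    - [0,0,-1,0,255]
    - [0.8,0,-0.6,0,255]
    - [0.9,0,0,0,255]
    - [0.9,0,0,0,255]
    - [0.9,0,0,0,255]
    - [0.9,0,0,0,255]
    - [0,0,0,0,255]

```text
clock: 18.0
position: [0.4853, -0.1774, 0.1754]
tcp_rot: [0.065, 0.998, -0.0, -0.0]
ft_force: [1.1, -0.5, -0.1]
gripper_width: 0.004
```

```bash
python3 -c "
from h import *
tp()
s,p,d,W,T=wrist('pics/w4.png'); t=tt(W)*1000
reg=(W[...,2]>.047)&(W[...,2]<.056)&(t[...,0]>66)&(t[...,0]<110)&(t[...,1]>-90)&(t[...,1]<25)
print('block',cv2.minAreaRect(t[reg].astype(np.float32)))
v,u=np.where(reg); r0,r1,c0,c1=v.min()-25,v.max()+60,u.min()-35,u.max()+45
c=p[r0:r1,c0:c1]; cv2.imwrite('pics/w4c.png',cv2.resize(c,None,fx=4,fy=4,interpolation=cv2.INTER_CUBIC)); print(c.shape)
k=(W[...,2]>.07)&(W[...,2]<.093)&(abs(t[...,0])<20)&(abs(t[...,1])<14); print('knob',t[k].mean(0) if k.any() else None)
p,d=robot.camera('scene'); cv2.imwrite('pics/s9.png',cv2.resize(p[200:340,300:450],None,fx=4,fy=4))
"
```

```text
tester mm [43.8  0. ] z 175.4
18.0 [ 0.4853 -0.1774  0.1754] xang 172.51 F [ 1.12 -0.53 -0.1 ] 0.0037894256614051723
block ((89.93536376953125, -0.21410369873046875), (35.89746856689453, 38.939605712890625), 89.32557678222656)
(133, 124, 3)
knob None
```

View pics/w4c.png

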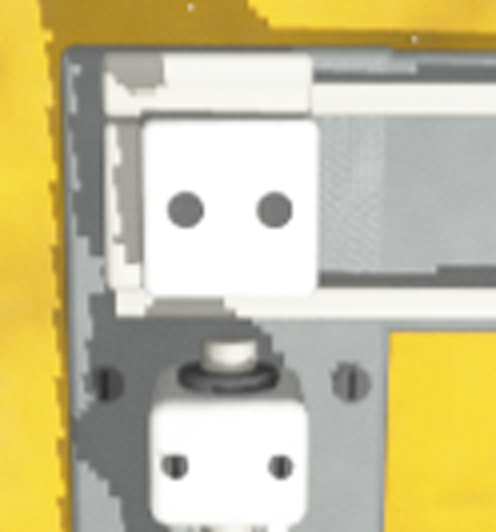

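View pics/s9.png

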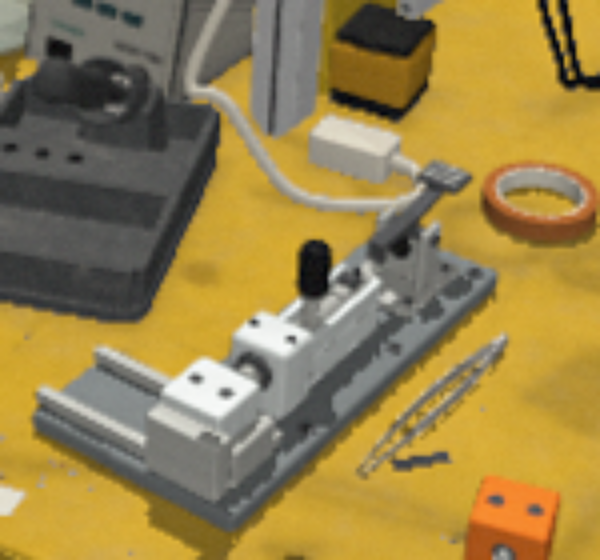

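arm_command:
  commands:
    - [-0.8,0,0,0,255]
    - [-0.8,0,0.5,0,255]
    - [-0.6,0,0.5,0,255]
    - [0,0,0,0,255]

```text
clock: 18.6
position: [0.5747, -0.1889, 0.1331]
tcp_rot: [0.064, 0.998, 0.001, -0.002]
ft_force: [-1.0, 1.0, 0.1]
gripper_width: 0.002
```

```bash
python3 -c "
from h import *
tp()
s,p,d,W,T=wrist('pics/w5.png'); t=tt(W)*1000
c=p[0:200,230:430]; cv2.imwrite('pics/w5c.png',cv2.resize(c,None,fx=3,fy=3,interpolation=cv2.INTER_CUBIC))
k=(W[...,2]>.030)&(W[...,2]<.046)&(t[...,0]>58)&(t[...,0]<74)&(abs(t[...,1])<17)
b=k&(abs(t[...,1])>7); c=k&(abs(t[...,1])<3)
for n,m in(('face',b),('pin',c)): print(n,m.sum(),np.percentile(t[m][:,0],[5,50,95]) if m.any() else '')
"
```

```text
tester mm [-46.3  -0.3] z 133.1
18.6 [ 0.5747 -0.1889  0.1331] xang 172.62 F [-0.99  1.01  0.12] 0.0023414381893937966
face 124 [70.46927718 70.66532195 70.95498383]
pin 62 [58.32559516 70.15786509 70.72221659]
```

View pics/w5c.png

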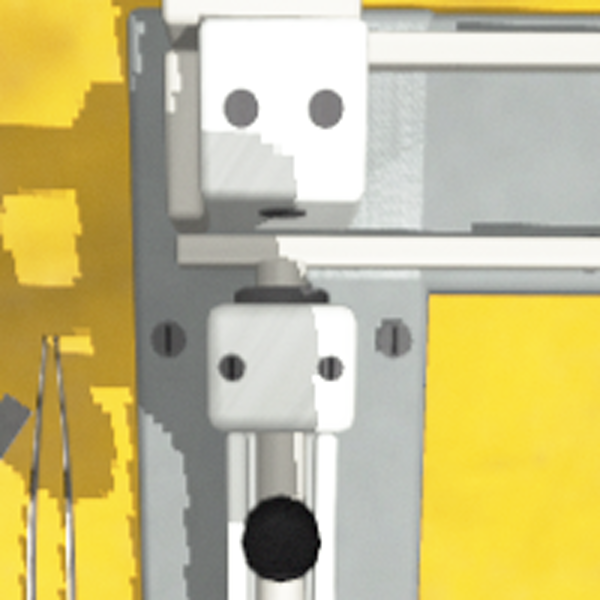

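```bash
python3 -c "
from h import *
tp()
s,p,d,W,T=wrist(); t=tt(W)*1000
k=(W[...,2]>.050)&(W[...,2]<.054)&(t[...,0]>66)&(t[...,0]<110)&(t[...,1]>-40)&(t[...,1]<40)
print('block top',t[k].min(0),t[k].max(0))
k=(W[...,2]>.0325)&(W[...,2]<.0355)&(t[...,0]>66)&(t[...,0]<106)&(t[...,1]>10)&(t[...,1]<40)
print('stop top',t[k].min(0),t[k].max(0),k.sum())
k=(W[...,2]>.034)&(W[...,2]<.042)&(t[...,0]>66)&(t[...,0]<74)
for a,b in((-14,-6),(-3,3),(6,14)):
  m=k&(t[...,1]>a)&(t[...,1]<b); print(a,m.sum(),np.median(t[m][:,0]),t[m][:,0].min())
"
```

```text
tester mm [-46.1  -0.1] z 134.3
18.65 [ 0.5744 -0.189   0.1343] xang 172.6 F [-0.05  0.5  -0.16] 0.005979139308073378
block top [ 70.49103393 -18.14014562] [105.86882512  17.60684499]
stop top [69.7172093  11.72692701] [105.30676412  26.92574918] 633
-14 24 70.59196559767423 70.32192884304898
-3 20 70.27286657680443 70.12380713301313
6 25 70.6399886296356 70.45625169226635
```

```bash
python3 -c "
from h import *
D=[];P=[]
for i in range(6):
  s,p,d,W,T=wrist(); D.append(d);P.append(p)
d=np.median(D,0); W=cloud('wrist',d,T); t=tt(W)*1000
p=np.mean(P,0).astype(np.uint8)
k=(W[...,2]>.020)&(W[...,2]<.048)&(t[...,0]>60)&(t[...,0]<74)&(abs(t[...,1])<17)
v,u=np.where(k); print(v.min(),v.max(),u.min(),u.max())
cv2.imwrite('pics/w6c.png',cv2.resize(p[v.min()-8:v.max()+25,u.min()-6:u.max()+6],None,fx=10,fy=10,interpolation=cv2.INTER_CUBIC)[:600,:800])
for r in range(v.min(),v.max()+1): print(r,[(round(float(t[r,c,0]),1),int(W[r,c,2]*1000)) for c in range(300,344,4)])
"
```

```text
68 88 300 349
68 [(71.2, 45), (70.7, 48), (70.7, 48), (70.7, 47), (70.8, 47), (70.7, 47), (70.7, 48), (70.7, 48), (70.6, 48), (70.7, 47), (70.6, 48)]
69 [(71.3, 40), (70.7, 44), (70.8, 43), (70.6, 44), (70.6, 44), (70.7, 44), (70.7, 44), (70.6, 44), (70.8, 44), (70.7, 44), (70.5, 45)]
70 [(71.3, 37), (70.7, 40), (70.7, 40), (70.6, 41), (70.7, 40), (70.4, 42), (70.3, 43), (70.2, 43), (70.7, 40), (70.7, 40), (70.6, 41)]
71 [(73.4, 20), (70.7, 36), (70.7, 36), (70.8, 36), (70.7, 36), (70.4, 38), (70.3, 39), (70.3, 39), (70.3, 39), (70.7, 36), (70.6, 37)]
72 [(72.9, 19), (70.7, 32), (70.7, 32), (70.5, 33), (70.7, 32), (70.3, 35), (70.3, 35), (70.3, 35), (70.6, 33), (70.6, 33), (70.6, 33)]
73 [(72.1, 20), (70.8, 28), (70.7, 28), (70.6, 29), (70.6, 29), (70.7, 28), (70.7, 28), (70.7, 29), (70.6, 29), (70.6, 29), (70.6, 29)]
74 [(71.6, 18), (70.8, 24), (70.8, 24), (70.7, 24), (70.6, 24), (70.7, 24), (70.8, 24), (70.6, 25), (70.7, 24), (70.6, 25), (70.6, 25)]
75 [(71.2, 17), (70.6, 21), (70.7, 20), (70.7, 20), (70.6, 20), (70.7, 20), (70.7, 20), (70.6, 20), (70.7, 20), (70.7, 20), (70.7, 20)
[... 1069 characters left out ...]
.2, 20), (65.2, 20)]
84 [(64.5, 19), (64.5, 20), (64.5, 20), (64.5, 20), (64.5, 20), (64.5, 20), (64.5, 20), (64.5, 20), (64.5, 20), (64.5, 20), (64.5, 20)]
85 [(63.8, 19), (63.8, 20), (63.8, 20), (63.8, 20), (63.8, 20), (63.8, 19), (63.9, 19), (63.8, 20), (63.9, 19), (63.8, 20), (63.8, 20)]
86 [(63.0, 20), (63.1, 20), (63.1, 20), (63.1, 20), (63.2, 19), (63.1, 20), (63.2, 19), (63.1, 20), (63.1, 20), (63.1, 20), (63.2, 19)]
87 [(62.4, 20), (62.4, 19), (62.4, 20), (62.4, 19), (62.4, 19), (59.5, 43), (59.3, 43), (59.4, 43), (62.5, 19), (62.4, 20), (62.4, 19)]
88 [(61.8, 19), (61.9, 18), (61.9, 18), (61.8, 19), (59.4, 38), (58.8, 43), (58.7, 44), (58.7, 43), (59.2, 39), (61.7, 20), (61.8, 19)]
```

View pics/w6c.png

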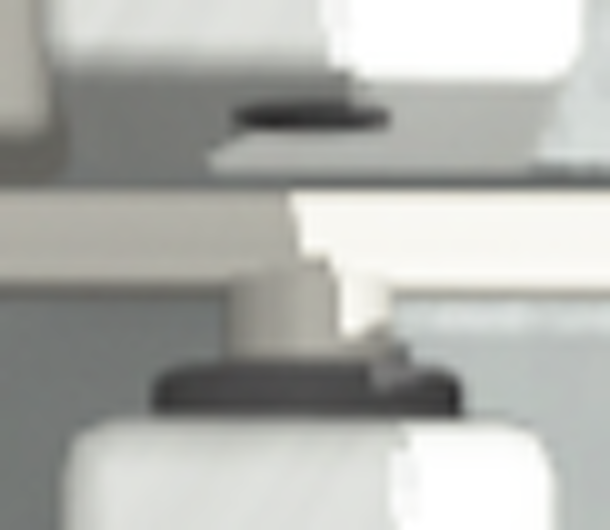

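```bash
python3 -c "
from h import *
tp(); print(robot.finish_job())"
```

```text
tester mm [-45.8   0.3] z 135.9
19.0 [ 0.574  -0.1894  0.1359] xang 172.54 F [ 0.17  0.23 -0.02] 0.005574974955363665
the job is handed in; nothing more can be done
None
```

The pin is driven in to within about 0.4 mm of flush, and I handed the job in at 19.0 s with the arm clear of everything. I did the steps in the order you asked.

- **Block:** I slid it with the shut fingers until it stopped moving and the push rose to about 6.6 N. The last measurement put its leading edge at 17.6 mm, against the stop face at 18 mm.
- **Striker:** I pushed the knob back in small steps, to about 35 mm. The pad had dipped and was up again, so the catch had dropped. The pull never went above about 15 N, so the bumper was hardly touched, if at all.
- **Letting go:** When I backed off, the force went to zero and the knob stayed back.
- **Firing:** I pressed the pad through in one go to 51.9 mm, about 12 mm down, with about 11 N on it. The striker fired.

**Last checks:**
- **Pin:** It no longer stands out. A dark disc about 10 mm wide around the bore reads 0.3–0.4 mm in front of the block's face. I took that for the bore's rim rather than the pin, but the pictures can't fully rule out that the pin is proud by that much.
- **Pad:** While pressing, the fingers slid about 4 mm backward on it, without harm.
- **Catch timing:** The force alone hinted that the catch had dropped a few millimetres earlier, but the pad was still down in the pictures, so I went by those.
- **Bystanders:** None was touched as far as I could see. I checked this by eye in the tool-area pictures, not by measuring.

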